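Close and hasp the specimen case

ROBOT

A 6-joint arm with a two-finger parallel gripper is mounted at the origin on the work surface; the furniture and walls round the work are solid. World frame = base frame: x ahead of the robot, y to its left, z up, the work surface at z = 0. Lengths are in mm, angles in rad, forces in N, time in s.
With the tool pointing down it reaches from about 350 to 875 mm from the base axis. Payload 4.2 kg.
Tool frame: the origin (TCP) lies at the very end of the fingers, on their centre line; the grasp point (between the pads) lies 19 mm behind it (arm.tcp_to_grasp is the x of the grasp point in the tool frame, in mm); x points along the fingers, z is the direction in which the jaws open and shut, and the axes are right-handed (so a half turn about x gives the same grasp; the last joint's range is limited). The gripper opens to 85 mm and grips with 20 to 120 N. Pads are 22 mm wide; open, the fingers measure 114 mm over their backs; the gripper's body (76 mm by 85 mm) begins 54 mm behind the grasp point. The pads swing forward as they close: fully open they stand 13 mm farther back than shut.
Start: joints at [-0.929, 0.385, 0.008, 0, -1.194, -0.259], TCP at [233.463, -579.736, 231.312] pointing down, gripper open.
Joint ranges: [-3.14, 3.14], [-1.21, 2.06], [-1.07, 1.41], [-3.16, 2.05], [-2.99, -0.16], [-3.1, 3.1]. Speed limits (rad/s): [2.79, 2.79, 3.14, 3.14, 3.14, 3.14].

INTERFACE

Orientations are given as a unit quaternion [x, y, z, w].
In Python, from bench import status, get_image, job, arm gives the robot as it stands.
- The arm moves only by the tool apply_moves, never from a script. Its argument "targets" is text: rows parted by semicolons, each of 5 numbers parted by spaces: the shift along the tool's x, y, z in mm, then the turn about the tool's x in degrees, then the gripper's target within -1 to 1 (shut at 1, half-way at 0, fully open at -1). In form: dx dy dz spin hand; .... A call has 1 to 10 rows; each row is the pose to reach, as a shift and turn from the pose commanded when the call began, along the tool's axes at that moment; what a row does not reach only later rows make up. A row lasts 1/12 s, in which the tool goes at most 41.7 mm and 7.16 degrees, less where a joint would pass 70% of its speed; a pose out of reach is approached as far as the arm can. A call with a gripper value outside its range is refused whole. The fingers move at their own pace and stop on an object; the grip force is fixed at half the most. Time passes only in rows, so rows that repeat a pose let the fingers close. It gives the time, the measured TCP pose, the force and the opening at its end, in the units of the state.
- status.read_state(): the state, without advancing time (a new reading comes with each control period).
- get_image(name): name is "scene" or "top"; returns a dict with "img" (384x512x3 uint8, red, green, blue), "mtx" (3x3 intrinsics, pixels), "world_from_camera" (4x4, takes a point from camera to world coordinates). Camera axes: x right, y down, z forward; pixel columns grow to the right and rows downward; lengths in mm; the calibration is good to about 2 mm. A picture is of the moment at which its call begins. There is no depth.
- job.job_done(): hands the job in, once; it reports no verdict.
The state is a dict: "clock": time; "joints": joint angles; "joint_vel": joint speeds; "joint_efforts": joint torques, N m; "position": TCP position; "ee_rot": TCP orientation; "contact_force": force on the tool from outside, world axes, zero at the start; "wrist_torque": the same for the moment, N m; "gripper_width": finger opening in mm.
Only numpy, scipy, OpenCV 4.12 (cv2) and the standard library are available. Lean on these libraries where they do the work, as an engineer would, in place of code of your own. Each camera call takes 0.05 s, during which the arm holds its last target.

TASK

The specimen case on the table is packed for the courier. Press its lid fully shut, and only then swing the steel hasp on the lid's front edge forward and down over the staple, until it lies flat against the front of the case. Leave the small things beside and just in front of the case where they are.

Things in the scene. Friction and masses are not known exactly. Their poses are not given: they have to be found in the camera images.
- case: Grey plastic specimen case, fixed to the table: 130 mm deep (x) by 230 mm wide (y), body 75 mm high, 93 mm with the lid shut. Origin: centre of its underside. Its own -x is the front, where the staple is; +y its left seen from the robot; z up. A side grip on each end sticks out 15 mm.
- lid (a joint): Angle of the case's lid (rad): 0 shut, grows as the front edge rises; the hinge runs along the case's y axis at its back. The lid is a flat grey slab 132 x 232 x 17 mm that stays where it is left; it takes about 2 to 5 N near its front edge to push it down, and about 5 N upwards there (also through the hasp) would raise it again.
- lid_hinge (a point): Middle of the lid's hinge axis: on the back edge, 76 mm above the table. Axes: those of the lid (with the lid shut those of the case): its -x runs to the lid's front edge, z is the normal of its outer face.
- lid_left (a point): Point on the lid's outer face, 80 mm to the left (+y) of the hasp, 105 mm from the hinge (25 mm behind the front edge), clear for pressing. Axes as lid_hinge.
- lid_right (a point): The same 80 mm to the right (-y) of the hasp.
- hasp (a joint): Angle of the hasp against the lid (rad): 0 hanging flat on the case's front with the staple through its slot; pi/2 sticking straight out to the front; pi standing up at right angles to the lid; larger leans back over the lid (at the start). The hinge is a little stiff: about 1 N at the tab moves it and it stays where it is left.
- hasp_pivot (a point): Middle of the hasp's hinge axis, which runs along the case's y axis 4 mm in front of the lid's front edge and 1 mm below the level of its outer face (92 mm above the table when the lid is shut). Axes as lid_hinge.
- hasp_tab (a point): Middle of the hasp's rolled free edge. The hasp is a steel leaf 46 mm wide (y) and 3 mm thick with a 16 x 24 mm slot; its free end is bent outwards, so that the rolled edge (6 mm thick, 46 mm wide) lies 60 mm from the hinge axis and stands 15 mm off the hinge's plane, on the side away from the case when fastened. Then it lies 33 mm above the table and 19 mm in front of the case's front wall. Axes of the hasp: those of the lid when the hasp is at 0.
- staple (a point): Outer end of the steel staple, a 4 mm thick upright loop on the middle of the case's front wall, 63 mm above the table; it sticks out 16 mm from the wall (17 mm high, 4 mm wide).
- oil_bottle: Bystander: dropper bottle with black pointed cap, 37 x 35 x 98 mm, beside the case. Origin: centre of underside.
- timer: Bystander: white timer on its base, 28 x 66 x 50 mm, beside the case. Origin: centre of underside.
- tally_counter: Bystander: hand tally counter, 37 x 68 x 26 mm, beside the case. Origin: centre of underside.
- petri_dish: Bystander: petri dish with lid, 62 mm across, 14 mm high, on the table to the front left of the case. Origin: centre of underside.

How it is judged:
By the outcome, as a careful person would: the job done as asked, in the order asked, and still so for the second after the job is handed in, with the robot touching nothing.
It also fails if it takes over 51 s, if anything falls off the work surface, if the arm or the gripper's body presses on something with over 40 N, if the wrist force passes 120 N, or if a joint passes its speed limit or range.

## Working session

There is one attempt and no reset: what is moved stays moved. The work goes in short steps, Python scripts to look and compute and a tool call to move; the robot and the scene stay as the last step left them, time stands still between calls to the robot, and variables do not carry over. Pictures are saved under pics/ and viewed, and the job is handed in when it is done.

Besides the shell and the picture viewer there is one more tool, called after "Call:" by a JSON object that holds its "api" and its "payload". apply_moves: Moves the arm, as the interface text tells. Its arguments: {"type":"object","properties":{"targets":{"type":"string"}},"required":["targets"]}

```bash
ls; mkdir -p pics
python3 - <<'E'
from bench import status,get_image,job,arm
import cv2,numpy as np
np.set_printoptions(precision=4,suppress=True)
s=status.read_state(); print(s); print([a for a in dir(arm) if a[0]!='_'])
for n in("scene","top"):
    d=get_image(n); cv2.imwrite(f"pics/{n}0.png",d["img"][:,:,::-1]); print(n,d["mtx"],d["world_from_camera"])
    np.savez(f"{n}0.npz",**d)
E
```

```text
pics
{'clock': 0.0, 'joints': array([-0.9294,  0.3855,  0.0066, -0.0005, -1.194 , -0.2586]), 'joint_vel': array([ 0.0011,  0.001 ,  0.    , -0.0004,  0.0005,  0.0003]), 'joint_efforts': array([  0.0028, -39.2285,  18.8399,   4.1861,  -0.0047,   0.    ]), 'position': array([ 233.2513, -579.1988,  230.2148]), 'ee_rot': array([-0.5853,  0.3954,  0.5866,  0.3962]), 'contact_force': array([-0.8312,  0.5189, -0.0837]), 'wrist_torque': array([-0.0282,  0.0199,  0.0005]), 'gripper_width': 85.1729139034464}
['IKError', 'tcp_to_grasp']
scene [[359.2516   0.     256.7939]
 [  0.     359.2516 196.1888]
 [  0.       0.       1.    ]] [[ -0.6747  -0.4397   0.5928 -18.7676]
 [ -0.738    0.4102  -0.5358 543.2388]
 [ -0.0075  -0.799   -0.6013 595.9739]
 [  0.       0.       0.       1.    ]]
top [[410.9749   0.     256.6418]
 [  0.     410.9749 191.5791]
 [  0.       0.       1.    ]] [[  0.0821  -0.9639   0.2531 290.038 ]
 [ -0.9966  -0.0781   0.0256  82.886 ]
 [ -0.0049  -0.2544  -0.9671 909.2644]
 [  0.       0.       0.       1.    ]]
```

View pics/scene0.png

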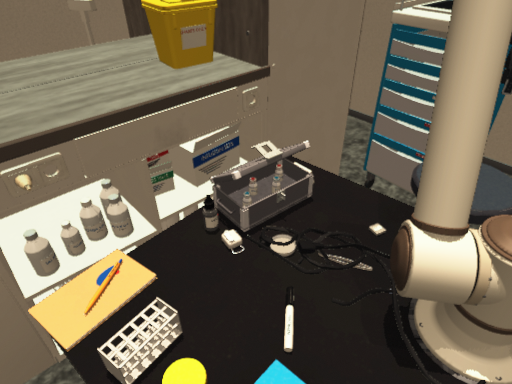

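View pics/top0.png

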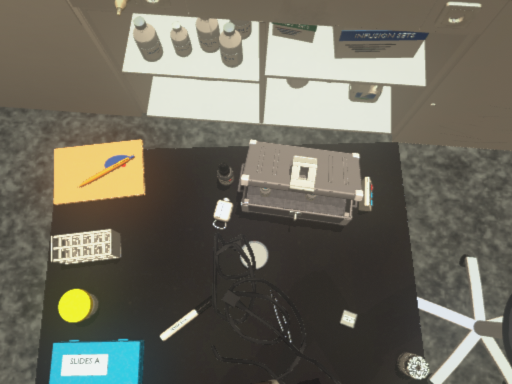

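Run:
```python
import cv2,numpy as np
a=cv2.imread("pics/top0.png")[130:240,205:385]; cv2.imwrite("pics/topz.png",cv2.resize(a,None,fx=4.4,fy=4.4,interpolation=cv2.INTER_CUBIC))
a=cv2.imread("pics/scene0.png")[130:265,190:330]; cv2.imwrite("pics/scz.png",cv2.resize(a,None,fx=4.4,fy=4.4,interpolation=cv2.INTER_CUBIC))
```

```text
(no output)
```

View pics/topz.png

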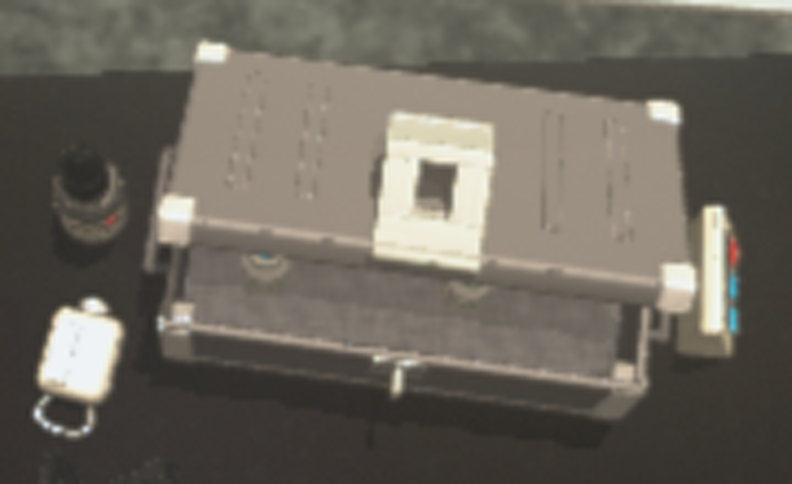

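View pics/scz.png

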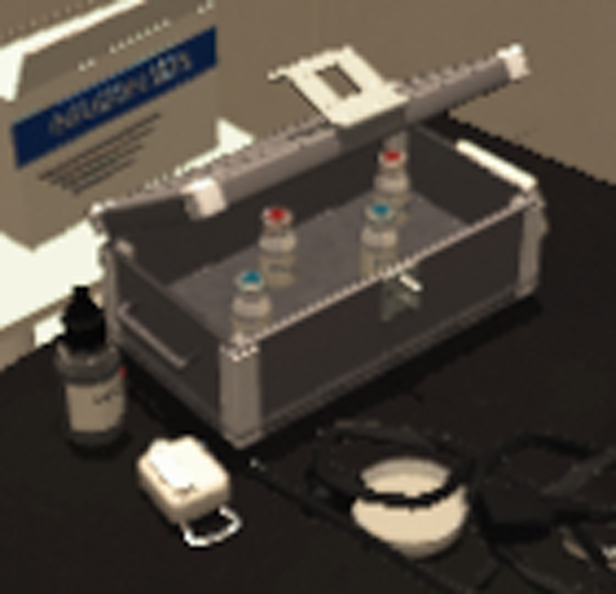

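```bash
cat > h.py <<'E'
import numpy as np,cv2
np.set_printoptions(precision=3,suppress=True)
def cam(n,t="0"):
    d=np.load(f"{n}{t}.npz"); return d["mtx"],d["world_from_camera"]
def ray(n,uv,t="0"):
    K,T=cam(n,t); v=T[:3,:3]@np.linalg.inv(K)@np.array([*uv,1.]); return T[:3,3],v/np.linalg.norm(v)
def onz(n,uv,z):
    o,v=ray(n,uv); return o+v*(z-o[2])/v[2]
def tri(a,b):
    A=np.zeros((3,3));B=np.zeros(3);rs=[ray("top",a),ray("scene",b)]
    for o,v in rs:
        P=np.eye(3)-np.outer(v,v);A+=P;B+=P@o
    p=np.linalg.solve(A,B); return p,[np.linalg.norm((np.eye(3)-np.outer(v,v))@(p-o)) for o,v in rs]
def proj(n,p):
    K,T=cam(n); q=np.linalg.inv(T)@np.array([*p,1.]); q=K@q[:3]; return q[:2]/q[2]
tz=lambda x,y:(x/4.4+204.5+.1,y/4.4+129.6)
sz=lambda x,y:(x/4.4+189.6,y/4.4+129.6)
E
python3 - <<'E'
from h import *
print("TL",tri(tz(165,325),sz(230,350)),onz("top",tz(163,325),75))
print("TR",tri(tz(645,388),sz(540,200)),onz("top",tz(645,388),75))
print("staple",tri(tz(397,394),sz(416,289)),onz("top",tz(397,394),63))
print("lid frontleft",tri(tz(160,203),sz(195,185)))
print("lid frontright",tri(tz(692,270),sz(520,50)))
print("lid backleft",tri(tz(198,48),sz(95,210)))
print("hasp edge L, R",tri(tz(390,113),sz(280,75)),tri(tz(493,124),sz(350,47)))
print("hasp piv L",tri(tz(376,260),sz(330,125)),tri(tz(480,270),sz(408,98)))
print("bottle",onz("top",tz(85,150),95), "tally",onz("top",tz(80,350),26),"petri",onz("top",(256,255),14),"timer",onz("top",tz(715,270),50))
E
```

```text
TL (array([482.57 , 134.466,  72.172]), [np.float64(1.9063262398667347), np.float64(1.9063262398668388)]) [480.353 133.99   75.   ]
TR (array([469.225, -95.44 ,  69.45 ]), [np.float64(0.5180981468245259), np.float64(0.5180981468243454)]) [468.466 -93.969  75.   ]
staple (array([457.88 ,  21.464,  68.468]), [np.float64(0.4840131381616746), np.float64(0.48401313816159575)]) [458.577  20.773  63.   ]
lid frontleft (array([512.508, 133.432, 161.953]), [np.float64(2.1916927560898514), np.float64(2.191692756089907)])
lid frontright (array([500.536, -97.503, 158.056]), [np.float64(4.054580539670563), np.float64(4.054580539670565)])
lid backleft (array([612.44 , 127.549,  94.711]), [np.float64(1.371339700070367), np.float64(1.371339700070447)])
hasp edge L, R (array([557.605,  36.744, 169.875]), [np.float64(3.405694402462981), np.float64(3.4056944024630726)]) (array([552.991,  -8.897, 172.829]), [np.float64(5.874969915541687), np.float64(5.874969915541674)])
hasp piv L (array([499.34 ,  43.367, 164.089]), [np.float64(4.523408704344545), np.float64(4.523408704344424)]) (array([494.525,  -3.909, 164.91 ]), [np.float64(0.19001828554252173), np.float64(0.1900182855424732)])
bottle [557.617 177.422  95.   ] tally [475.407 177.165  26.   ] petri [382.773  96.295  14.   ] timer [ 535.583 -132.076   50.   ]
```

```bash
cat >> h.py <<'E'
from scipy.spatial.transform import Rotation as Rn
yaw=-0.056
C=np.array([540,16.4,0.]); ax=np.array([np.cos(yaw),np.sin(yaw),0]); ay=np.array([-np.sin(yaw),np.cos(yaw),0])
def cw(x,y,z): return C+ax*x+ay*y+np.array([0,0,z])   # case->world
def st(): 
    from bench import status; return status.read_state()
def show():
    s=st();R=Rn.from_quat(s["ee_rot"]).as_matrix();p=np.array(s["position"]);d=p-C
    print("t",s["clock"],"p",p,"case",d@ax,d@ay,p[2],"F",s["contact_force"],"w",s["gripper_width"]); print(R)
    print("jaw angle to case y deg",np.degrees(np.arctan2(R[:,2]@ax,R[:,2]@ay)))
    return s,R
def go(w,p0=None):
    s=st();R=Rn.from_quat(s["ee_rot"]).as_matrix(); p0=s["position"] if p0 is None else p0
    print("world",w,"tool shift",R.T@(np.array(w)-p0))
E
python3 - <<'E'
from h import *
show()
P0=[233.463,-579.736,231.312]
go(cw(65-75,-80,235),P0)
E
```

```text
t 0.1 p [ 233.275 -579.264  230.336] case -272.90456528691436 -611.8977015287187 230.33578940024407 F [ 0.271 -0.162 -1.619] w 85.4472211131794
[[-0.001 -0.928 -0.373]
 [ 0.002 -0.373  0.928]
 [-1.     0.     0.002]]
jaw angle to case y deg -25.13631430488571
world [525.538 -62.915 235.   ] tool shift [  -3.002 -463.945  370.367]
```

Call:
{"api": "apply_moves", "payload": {"targets": "0 -116 93 7 1; 0 -232 185 14 1; -3 -348 278 21 1; -3 -464 370 25 1; -3 -464 370 25 1; -3 -464 370 25 1; -3 -464 370 25 1; -3 -464 370 25 1; -3 -464 370 25 1; -3 -464 370 25 1"}}

```text
clock: 0.93
position: [435.7, -220.8, 233.2]
ee_rot: [-0.486, 0.513, 0.487, 0.513]
contact_force: [0.8, -0.2, -0.5]
gripper_width: 0.2
```

Call:
{"api": "apply_moves", "payload": {"targets": "0 0 0 0 1; 0 0 0 0 1"}}

```text
clock: 1.1
position: [436.2, -220.9, 233.0]
ee_rot: [-0.487, 0.512, 0.488, 0.512]
contact_force: [-0.1, -0.1, 0.1]
gripper_width: 0.3
```

Run:
```python
from h import *
show()
go(cw(65-75,-80,235))
```

```text
t 1.1 p [ 436.159 -220.921  233.031] case -90.39563587994549 -242.7610074498465 233.03069481074132 F [-0.063 -0.086  0.139] w 0.303462846284879
[[-0.001 -0.999  0.049]
 [ 0.     0.049  0.999]
 [-1.     0.001  0.   ]]
jaw angle to case y deg -0.4009078133868667
world [525.538 -62.915 235.   ] tool shift [ -1.98  -81.531 162.195]
```

Call:
{"api": "apply_moves", "payload": {"targets": "0 -20 41 0 1; 0 -41 82 0 1; 0 -61 123 0 1; 0 -81 162 0 1; 0 -81 162 0 1; 0 -81 162 0 1; 40 -81 162 0 1; 60 -81 162 0 1; 60 -81 162 0 1"}}

```text
clock: 1.85
position: [520.7, -67.3, 168.5]
ee_rot: [-0.483, 0.517, 0.488, 0.511]
contact_force: [-0.1, -0.3, -1.0]
gripper_width: -0.0
```

Run:
```python
from h import *
show()
from bench import get_image
for n in("scene","top"):
    cv2.imwrite(f"pics/{n}1.png",get_image(n)["img"][:,:,::-1])
a=cv2.imread("pics/scene1.png")[100:260,190:370]; cv2.imwrite("pics/scz1.png",cv2.resize(a,None,fx=3.5,fy=3.5,interpolation=cv2.INTER_CUBIC))
```

```text
t 1.85 p [520.673 -67.281 168.492] case -14.613293466005068 -84.63138241010931 168.49163776105127 F [-0.098 -0.339 -0.997] w -0.0025548654129498214
[[-0.011 -0.998  0.057]
 [-0.     0.057  0.998]
 [-1.     0.011 -0.001]]
jaw angle to case y deg 0.048272886839097466
```

View pics/scz1.png

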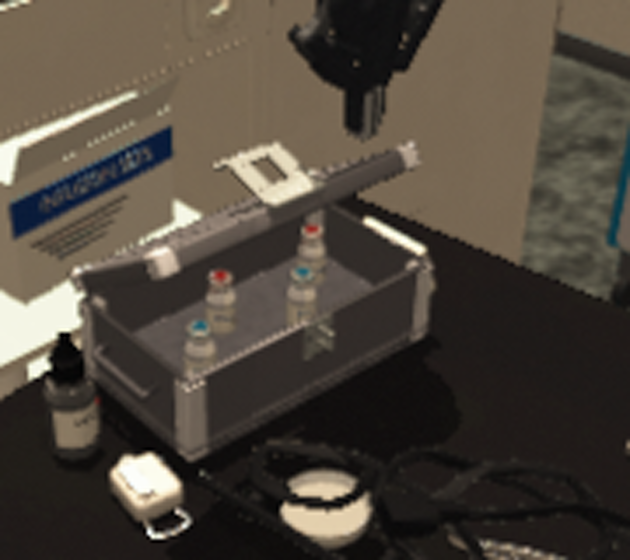

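Call:
{"api": "apply_moves", "payload": {"targets": "8 0 4 0 1; 16 0 4 0 1; 22 1 4 0 1; 28 2 4 0 1; 34 4 4 0 1; 40 6 4 0 1; 46 8 4 0 1; 52 10 4 0 1; 58 12 4 0 1; 63 15 4 0 1"}}

```text
clock: 2.78
position: [510.3, -60.6, 109.5]
ee_rot: [-0.487, 0.513, 0.486, 0.513]
contact_force: [0.8, -0.5, 1.0]
gripper_width: -0.2
```

Run:
```python
from h import *
show()
```

```text
t 2.7833 p [510.303 -60.587 109.536] case -25.3411328065545 -78.52850682706698 109.5357539175899 F [ 0.76  -0.476  0.988] w -0.1860234676991601
[[ 0.001 -0.999  0.053]
 [ 0.     0.053  0.999]
 [-1.    -0.001  0.   ]]
jaw angle to case y deg -0.14745128954441955
```

Call:
{"api": "apply_moves", "payload": {"targets": "4 2 0 0 1; 8 4 0 0 1; 10 6 0 0 1; 12 8 0 0 1; 14 9 0 0 1; 16 9 0 0 1"}}

```text
clock: 3.28
position: [500.7, -60.1, 94.2]
ee_rot: [-0.486, 0.513, 0.487, 0.513]
contact_force: [-1.6, 1.5, 1.2]
gripper_width: -0.1
```

Run:
```python
from h import *
show()
```

```text
t 3.2833 p [500.7   -60.136  94.163] case -34.95461324584142 -78.61598581444194 94.16280499140852 F [-1.648  1.464  1.213] w -0.05427797034862612
[[-0.001 -0.999  0.054]
 [ 0.     0.054  0.999]
 [-1.     0.001  0.   ]]
jaw angle to case y deg -0.13193174552353668
```

Call:
{"api": "apply_moves", "payload": {"targets": "1 0 0 0 1; 2 0 0 0 1; 3 0 0 0 1"}}

```text
clock: 3.53
position: [500.6, -60.2, 92.9]
ee_rot: [-0.486, 0.514, 0.487, 0.512]
contact_force: [-7.3, 4.4, 21.8]
gripper_width: 0.2
```

Run:
```python
from h import *
show()
from bench import get_image
for n in("scene","top"):
    cv2.imwrite(f"pics/{n}2.png",get_image(n)["img"][:,:,::-1])
a=cv2.imread("pics/scene2.png")[100:260,190:370]; a=cv2.resize(a,None,fx=3.5,fy=3.5,interpolation=cv2.INTER_CUBIC)
cv2.imwrite("pics/z2.png",a)
```

```text
t 3.5333 p [500.583 -60.203  92.924] case -35.06804390453424 -78.68895985721093 92.92366599508252 F [-7.308  4.388 21.806] w 0.21371759086187622
[[-0.002 -0.999  0.053]
 [-0.001  0.053  0.999]
 [-1.     0.002 -0.001]]
jaw angle to case y deg -0.18500303136235072
```

View pics/z2.png

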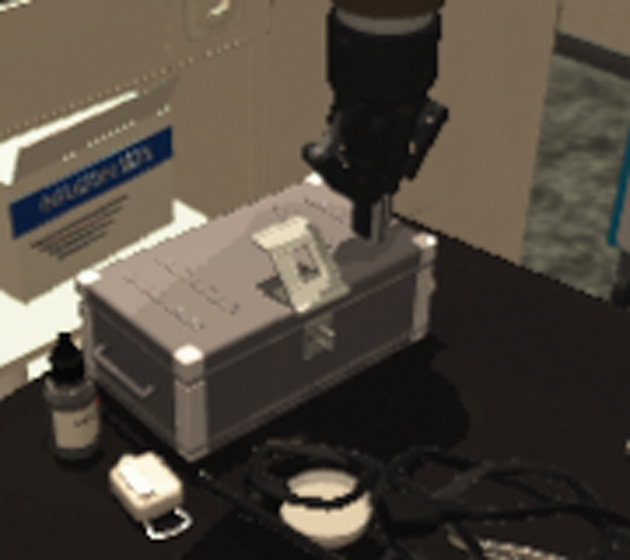

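Call:
{"api": "apply_moves", "payload": {"targets": "-10 0 0 0 1; -40 0 0 0 1; -75 0 0 0 1; -75 -30 25 0 1; -75 -60 55 0 1; -75 -60 79 0 1; -75 -60 79 0 1; -75 -60 79 0 1; -75 -60 79 0 1"}}

```text
clock: 4.38
position: [564.7, 15.3, 165.7]
ee_rot: [-0.486, 0.514, 0.487, 0.513]
contact_force: [0.3, -0.6, -0.0]
gripper_width: -0.2
```

Run:
```python
from h import *
show()
from bench import get_image
for n in("scene","top"):
    cv2.imwrite(f"pics/{n}3.png",get_image(n)["img"][:,:,::-1])
a=cv2.imread("pics/scene3.png")[120:260,190:330]; a=cv2.resize(a,None,fx=2.8,fy=2.8,interpolation=cv2.INTER_CUBIC)
b=cv2.imread("pics/top3.png")[120:260,230:370]; b=cv2.resize(b,None,fx=2.8,fy=2.8,interpolation=cv2.INTER_CUBIC)
cv2.imwrite("pics/z3.png",np.hstack([a,b]))
for p in [(-21,0,131),(-69,0,92),(-67,116,93),(-67,-116,93),(65,116,93),(-80,0,63)]: print(p,[((proj(n,cw(*p))-o)*2.8) for n,o in(("scene",(190,120)),("top",(230,120)))])
```

```text
t 4.3833 p [564.674  15.317 165.739] case 24.696099143378383 0.29954831333317866 165.73915820242624 F [ 0.303 -0.563 -0.003] w -0.23125937219942788
[[-0.002 -0.999  0.053]
 [-0.     0.053  0.999]
 [-1.     0.002 -0.   ]]
jaw angle to case y deg -0.15034588177835256
(-21, 0, 131) [array([219.667, 121.225]), array([199.316, 175.283])]
(-69, 0, 92) [array([255.194, 181.963]), array([186.63 , 253.139])]
(-67, 116, 93) [array([147.675, 232.663]), array([ 28.818, 228.899])]
(-67, -116, 93) [array([346.45 , 133.919]), array([347.069, 271.685])]
(65, 116, 93) [array([ 57.78 , 162.596]), array([54.552, 60.912])]
(-80, 0, 63) [array([262.538, 214.48 ]), array([181.498, 275.564])]
```

View pics/z3.png

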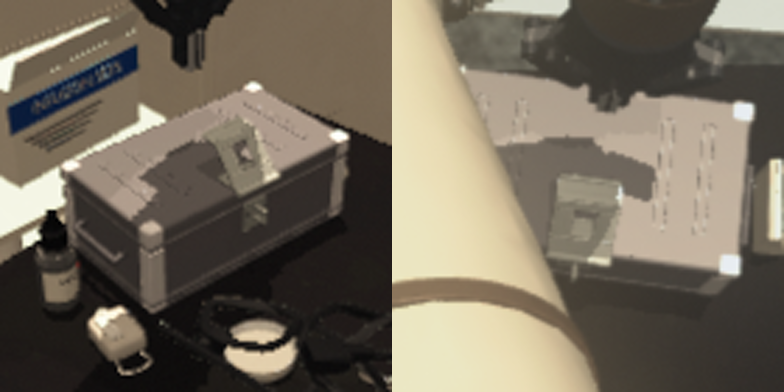

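Call:
{"api": "apply_moves", "payload": {"targets": "25 0 0 0 1; 46 0 0 0 1; 46 10 0 0 1; 46 22 0 0 1; 44 32 0 0 1; 42 42 0 0 1; 40 52 0 0 1; 38 62 0 0 1; 37 70 0 0 1; 36 78 0 0 1"}}

```text
clock: 5.32
position: [486.2, 19.6, 130.9]
ee_rot: [-0.486, 0.513, 0.486, 0.513]
contact_force: [0.5, 0.4, 0.4]
gripper_width: 0.2
```

```bash
cat > look.py <<'E'
import sys
from h import *
k=sys.argv[1]
show()
from bench import get_image
a=get_image("scene")["img"][:,:,::-1];b=get_image("top")["img"][:,:,::-1]
cv2.imwrite(f"pics/s{k}.png",a);cv2.imwrite(f"pics/t{k}.png",b)
a=cv2.resize(a[120:260,190:330],None,fx=2.8,fy=2.8,interpolation=cv2.INTER_CUBIC)
b=cv2.resize(b[120:260,230:370],None,fx=2.8,fy=2.8,interpolation=cv2.INTER_CUBIC)
cv2.imwrite(f"pics/z{k}.png",np.hstack([a,b]))
E
python3 look.py 4
```

```text
t 5.3167 p [486.181  19.56  130.861] case -53.91130105927739 0.14320729520298547 130.86114701090762 F [0.475 0.44  0.409] w 0.19246929456405867
[[ 0.    -0.999  0.054]
 [ 0.     0.054  0.999]
 [-1.    -0.     0.   ]]
jaw angle to case y deg -0.12671278274449446
```

View pics/z4.png

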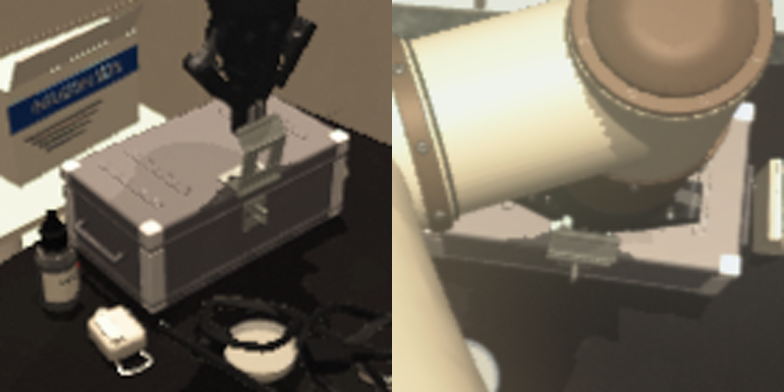

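Call:
{"api": "apply_moves", "payload": {"targets": "0 10 0 0 1; 1 20 0 0 1; 3 30 0 0 1; 7 38 0 0 1; 11 45 0 0 1; 17 50 0 0 1; 23 54 0 0 1; 29 57 0 0 1; 35 58 0 0 1; 40 58 0 0 1"}}

```text
clock: 6.25
position: [429.0, 22.7, 89.5]
ee_rot: [-0.486, 0.514, 0.487, 0.513]
contact_force: [-0.4, 0.8, 0.5]
gripper_width: -0.1
```

```bash
python3 look.py 5
```

```text
t 6.25 p [429.011  22.708  89.484] case -111.16821573627277 0.08609541338062267 89.48358375892111 F [-0.373  0.765  0.534] w -0.11235401814492055
[[-0.001 -0.999  0.054]
 [-0.     0.054  0.999]
 [-1.     0.001 -0.   ]]
jaw angle to case y deg -0.13813969763837033
```

View pics/z5.png

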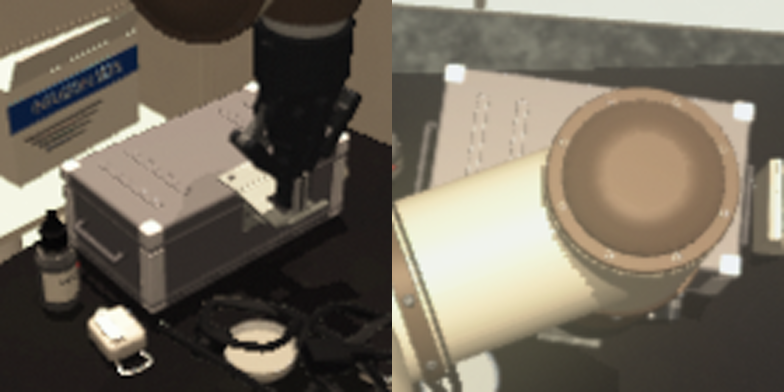

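Call:
{"api": "apply_moves", "payload": {"targets": "5 0 0 0 1; 10 -1 0 0 1; 14 -2 0 0 1; 18 -5 0 0 1; 22 -8 0 0 1; 25 -10 0 0 1; 28 -12 0 0 1; 30 -12 0 0 1"}}

```text
clock: 7.02
position: [441.9, 22.1, 59.9]
ee_rot: [-0.486, 0.513, 0.486, 0.513]
contact_force: [0.0, -0.2, 1.4]
gripper_width: -0.1
```

```bash
python3 look.py 6
```

```text
t 7.0167 p [441.874  22.093  59.87 ] case -98.29065727867234 0.19235853003450373 59.87041340148025 F [ 0.016 -0.161  1.374] w -0.13077747246016416
[[-0.    -0.999  0.054]
 [-0.     0.054  0.999]
 [-1.     0.    -0.   ]]
jaw angle to case y deg -0.12673327087427036
```

View pics/z6.png

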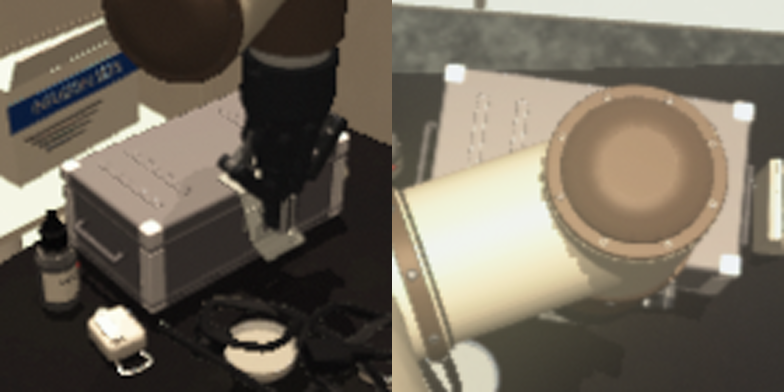

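Call:
{"api": "apply_moves", "payload": {"targets": "-10 2 0 0 1; -20 5 0 0 1; -20 25 0 0 1; -20 42 0 0 1; -20 44 0 0 1; 0 44 0 0 1; 20 44 0 0 1; 30 44 0 0 1; 30 44 0 0 1"}}

```text
clock: 7.87
position: [396.8, 24.0, 28.7]
ee_rot: [-0.486, 0.515, 0.487, 0.512]
contact_force: [-0.1, -0.1, 0.3]
gripper_width: 0.1
```

```bash
python3 look.py 7
```

```text
t 7.8667 p [396.764  24.047  28.745] case -143.43911536077866 -0.38214099259955586 28.745000510308383 F [-0.15  -0.06   0.275] w 0.11030877336232209
[[-0.003 -0.999  0.054]
 [-0.002  0.054  0.999]
 [-1.     0.003 -0.002]]
jaw angle to case y deg -0.13758631118359366
```

View pics/z7.png

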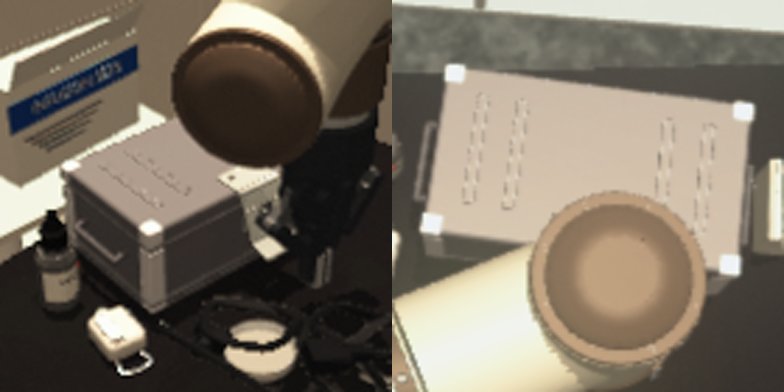

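Call:
{"api": "apply_moves", "payload": {"targets": "0 -10 0 0 1; 0 -18 0 0 1; 0 -23 0 0 1; 0 -28 0 0 1; 0 -32 0 0 1; 0 -36 0 0 1; 0 -39 0 0 1; 0 -41 0 0 1"}}

```text
clock: 8.63
position: [438.9, 22.3, 30.3]
ee_rot: [-0.486, 0.513, 0.486, 0.513]
contact_force: [-0.6, -0.1, -0.5]
gripper_width: -0.2
```

```bash
python3 look.py 8
```

```text
t 8.6333 p [438.947  22.26   30.291] case -101.22219370506963 0.1949207676217092 30.290815784146723 F [-0.621 -0.056 -0.513] w -0.24086694684588073
[[ 0.    -0.999  0.054]
 [ 0.     0.054  0.999]
 [-1.    -0.     0.   ]]
jaw angle to case y deg -0.1292533562644343
```

View pics/z8.png

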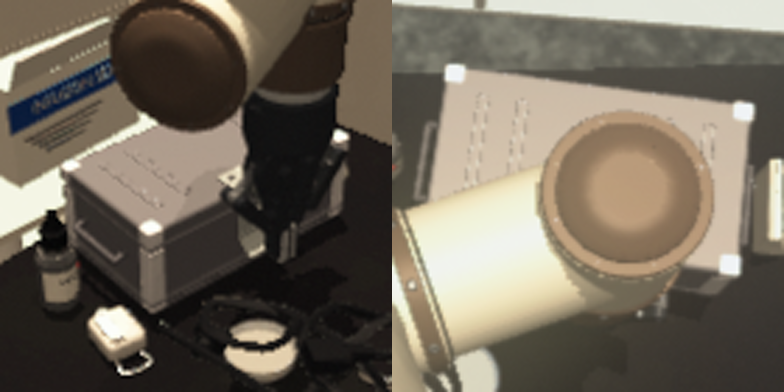

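Call:
{"api": "apply_moves", "payload": {"targets": "2 -1 0 0 1; 2 -2 0 0 1; 2 -3 0 0 1; 2 -3 0 0 1"}}

```text
clock: 9.07
position: [439.9, 21.9, 28.0]
ee_rot: [-0.486, 0.514, 0.487, 0.512]
contact_force: [-3.5, 2.2, 2.0]
gripper_width: 0.3
```

Call:
{"api": "apply_moves", "payload": {"targets": "0 -1 0 0 1; 0 -2 0 0 1; 0 -2 0 0 1"}}

```text
clock: 9.32
position: [440.1, 21.4, 27.7]
ee_rot: [-0.485, 0.516, 0.487, 0.511]
contact_force: [-7.0, 3.2, 3.4]
gripper_width: -0.1
```

Call:
{"api": "apply_moves", "payload": {"targets": "0 -2 0 0 1; 0 -3 0 0 1; 0 -3 0 0 1"}}

```text
clock: 9.57
position: [440.4, 20.6, 27.2]
ee_rot: [-0.484, 0.518, 0.488, 0.51]
contact_force: [-13.4, 6.3, 7.2]
gripper_width: 0.4
```

```bash
python3 look.py 9
```

```text
t 9.5667 p [440.359  20.558  27.217] case -99.71778985252928 -1.4256075365983871 27.217145122299495 F [-13.413   6.286   7.241] w 0.38779165939515614
[[-0.013 -0.998  0.055]
 [-0.003  0.056  0.998]
 [-1.     0.012 -0.004]]
jaw angle to case y deg -0.027325424014241
```

Firm stop. I'll back off forward, lift clear and look.

Call:
{"api": "apply_moves", "payload": {"targets": "0 8 0 0 1; 0 30 0 0 1; 0 60 0 0 1; -30 70 0 0 1; -70 70 0 0 1; -110 70 0 0 1; -150 70 -30 0 1; -180 70 -70 0 1; -180 70 -110 0 1; -180 70 -150 0 1"}}

```text
clock: 10.5
position: [371.1, -115.0, 211.4]
ee_rot: [-0.49, 0.51, 0.485, 0.515]
contact_force: [1.4, -0.3, -0.6]
gripper_width: -0.2
```

Call:
{"api": "apply_moves", "payload": {"targets": "0 0 -40 0 1; 0 0 -80 0 1; 0 0 -120 0 1; 0 0 -150 0 1; 0 0 -150 0 1; 0 0 -150 0 1"}}

```text
clock: 11.0
position: [360.9, -265.2, 207.6]
ee_rot: [-0.486, 0.514, 0.485, 0.514]
contact_force: [0.0, 0.3, -1.2]
gripper_width: -0.1
```

```bash
python3 look.py 10
python3 - <<'E'
from h import *
a=cv2.imread("pics/s10.png")[150:250,220:320]; b=cv2.imread("pics/t10.png")[140:240,250:350]
for im,n,o in((a,"scene",(220,150)),(b,"top",(250,140))): print(n,[ (proj(n,cw(*p))-o)*4 for p in[(-84,-23,33),(-84,23,33),(-69,-23,92),(-69,23,92),(-81,0,63)]])
cv2.imwrite("pics/zz10.png",np.hstack([cv2.resize(i,None,fx=4,fy=4,interpolation=cv2.INTER_CUBIC) for i in(a,b)]))
E
```

```text
t 11.0 p [ 360.916 -265.245  207.603] case -163.038992429001 -291.2272492660363 207.60314437906345 F [ 0.026  0.3   -1.179] w -0.11746553175826922
[[ 0.    -0.998  0.057]
 [-0.     0.057  0.998]
 [-1.    -0.    -0.   ]]
jaw angle to case y deg 0.07397552269787507
scene [array([284.284, 213.102]), array([230.2  , 242.484]), array([272.216, 126.159]), array([216.168, 154.104]), array([256.158, 187.152])]
top [array([216.088, 337.254]), array([131.431, 325.758]), array([231.708, 287.694]), array([141.617, 275.573]), array([179.064, 315.526])]
```

View pics/zz10.png

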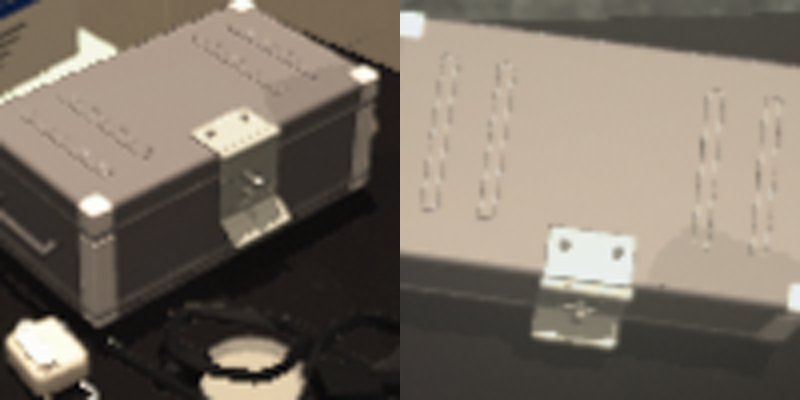

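View pics/s10.png

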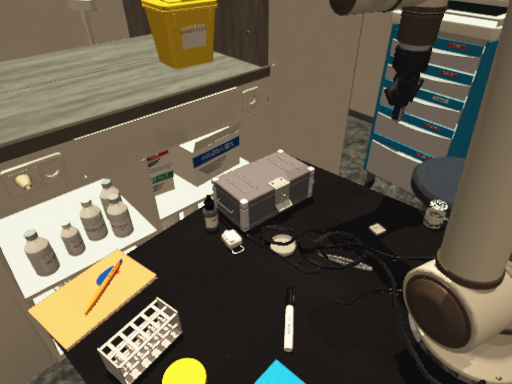

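Run:
```python
from h import *
f=lambda ox,oy,x,y:((x+.5)/4-.5+ox,(y+.5)/4-.5+oy)
L=tri(f(250,140,133,336),f(220,150,236,246));R=tri(f(250,140,215,345),f(220,150,290,218))
S=tri(f(250,140,180,314),f(220,150,257,185))
PL=tri(f(250,140,152,228),f(220,150,192,130)); PR=tri(f(250,140,236,236),f(220,150,246,108))
FR=tri(f(250,140,232,291),f(220,150,278,127))
for n,q in dict(tabL=L,tabR=R,staple=S,plateBL=PL,plateBR=PR,pivR=FR).items():
    d=q[0]-C; print(n,np.array([d@ax,d@ay,d[2]]),q[1][0])
for ph in(0,.05,.1):
    c,s=np.cos(ph),np.sin(ph); x=-69-60*s-15*c; z=92-60*c+15*s
    print(ph,[[(proj(n,cw(x+e[0],y,z+e[1]))-o)*4 for y in(23,-23)] for n,o,e in(("scene",(220,150),(0,-3)),("top",(250,140),(-3,0)))])
```

```text
tabL [-88.499  22.777  33.969] 0.5605789682459543
tabR [-87.963 -22.266  33.132] 0.45588989923530443
staple [-80.243   0.428  65.656] 0.32933168562510573
plateBL [-44.033  21.823  96.845] 0.08946156565111472
plateBR [-42.634 -22.15   93.665] 1.3093695924644582
pivR [-71.254 -22.971  93.933] 1.0331259669682642
0 [[array([230.025, 247.485]), array([283.971, 218.054])], [array([130.651, 331.514]), array([215.286, 343.02 ])]]
0.05 [[array([233.282, 248.812]), array([287.285, 219.272])], [array([130.064, 336.632]), array([214.846, 348.169])]]
0.1 [[array([236.515, 249.925]), array([290.579, 220.278])], [array([129.501, 341.639]), array([214.443, 353.207])]]
```

```bash
python3 - <<'E'
from h import *
a=cv2.imread("pics/top0.png").astype(int);b=cv2.imread("pics/t10.png").astype(int)
for n,(x0,x1,y0,y1) in dict(bottle=(215,236,162,190),tally=(210,235,195,232),petri=(238,272,238,272),timer=(364,378,174,214)).items():
    A,B=[cv2.cvtColor(i[y0:y1,x0:x1].astype(np.uint8),cv2.COLOR_BGR2GRAY).astype(np.float32) for i in(a,b)]
    print(n,cv2.phaseCorrelate(A,B),np.abs(A-B).mean())
E
python3 -c "
from bench import job;print(job.job_done())"
```

```text
bottle ((0.03338558532414382, -0.02319783649549123), 0.9967145591974258) 2.3010204
tally ((0.6339231303035717, 0.037081878044368466), 0.9823055862188339) 4.9124327
petri ((-0.008559736137137008, 0.006032273856902748), 0.998441866978451) 6.452422
timer ((0.49834320443055, -0.04961181784726065), 0.9946967816352844) 4.294643
the job is handed in; nothing more can be done
None
```

I pressed the lid shut first, then swung the hasp forward and down over the staple and pushed it against the front of the case. I backed the arm well clear and handed the job in at about 11 s of the 51 s allowed.

- **Lid:** I pressed on the right-hand pressing point (`lid_right`) until the fingertip stopped at 93 mm height with about 22 N. In the images after the lift, the lid looked level and its corners were where a shut lid's should be.
- **Hasp:** I pushed the tab inwards until it met a firm stop at about 13 N. In the last images the staple shows through the slot. The tab's outer edge measured about 88 mm in front of the case's centre and 33–34 mm high, against a nominal 87 and 33 mm. That puts the hasp within about 0.02 rad of flat, which is within the camera error.
- **Small things:** The oil bottle and petri dish showed no shift between the first and last top views. The tally counter and timer read 0.6 and 0.5 px sideways, roughly 1 mm. The gripper never came near either of them, so I put this down to changed lighting and did not check it further.

The wrist force readings at the end of each move stayed at or below about 23 N, and nothing unexpected was touched.

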